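# Clear the reader's landing plate and hold its spring tray out at the mark

## Task

Wipe the three broken porcelain chips off the plate in front of the card reader into the trough beside it, using the scraper block and not your fingers, while the tray stays shut, and set the scraper down upright on the bench, clear of the reader. Then pull the reader's spring-return tray out by its upright post until the pointer on its side stands level with the tip of the index block, and finish while still holding it there, because the tray springs back if let go. Leave the petri dish, sample cup, timer and marker pen where they are.

Things in the scene. Friction and masses are not known exactly. Their poses are not given: they have to be found in the camera images.
- reader: Card reader, fixed to the bench; its yaw varies. Origin on the bench; local x points away from the robot (into the housing), y left, z up. Dark steel plate x -160 to +140 mm, y -100 to +80, top at z 36. White housing on it x +35 to +140, y -75 to +75, top at z 82. The landing plate is the open part, x -160 to -45, in front of the shut tray.
- trough (a point): Middle of the floor of the sheet-metal chip trough along the landing plate's left edge, at reader (-97, 118, 4) mm. Inside it measures reader x -157 to -38, y 80 to 155 mm; outer walls 30 mm high, lower than the plate, which forms its fourth side.
- tray (a joint): How far the tray is pulled out along the reader's -x, in m: 0 shut, 0.08 the stop. A spring pulls it shut with about 5 N at 0 and 11 N at 0.08; it does not latch.
- post_top (a point): Centre of the top of the black upright post on the tray's front, by which it is pulled: 20 mm (reader x) by 24 mm (y), free from z 47 to 95 mm. Tray shut: at reader (-25, 0, 95) mm, 50 mm free between post and housing. The grey tray is 70 mm wide, z 38 to 47 mm; its front end is at reader x -40 when shut.
- pointer_tip (a point): Tip of the steel pointer, a 5 mm wide bar that sticks out to the right (reader -y) from the tray beside the post, at reader (-25, -69, 42) mm with the tray shut. Moves with the tray.
- index_block: Small aluminium block (16 x 30 mm, 20 mm high with its clamp screw), fixed on the right edge of the plate with its axes parallel to the reader's; its place along x differs from run to run (35 to 65 mm in front of the shut tray's pointer). Origin under its middle, at reader y -90 mm. Its wedge points left.
- mark (a point): Tip of the index block's wedge (block x 0, y +16 mm): the pointer must stand level with it along the reader's x; pointer and wedge pass with a gap of 5 mm. Axes parallel to the reader's.
- scraper: Scraper block, 100 to 210 g, standing on the bench to the right: a bar 100 mm long (its x), 24 mm wide (y), 22 mm high with a rubber sole; on it an upright grey grip rib 50 mm long (x), 16 mm thick (y), from z 22 up to z 62 mm. Origin at the centre of the underside, z up.
- chip_1: White porcelain chip, irregular, about 23 x 18 x 10 mm, 13 g, loose on the landing plate between reader x -130 and -80, y -15 and +70 mm. Origin at the centre of its underside.
- chip_2: White porcelain chip, irregular, about 23 x 18 x 10 mm, 13 g, loose on the landing plate between reader x -130 and -80, y -15 and +70 mm. Origin at the centre of its underside.
- chip_3: White porcelain chip, irregular, about 23 x 18 x 10 mm, 13 g, loose on the landing plate between reader x -130 and -80, y -15 and +70 mm. Origin at the centre of its underside.
- petri_dish: Bystander: petri dish, 61 mm across, 15 mm high. Origin under its centre.
- sample_cup: Bystander: sample cup with a screw lid, 46 mm across, 57 mm high, on the far right of the bench. Origin under its centre.
- timer: Bystander: small timer, 66 x 62 x 18 mm. Origin under its centre.
- marker_pen: Bystander: capped marker pen lying down, 135 mm long, 17 mm thick, on the right of the bench. Origin under its centre.
Mind the look-alikes: they are no part of the job. Leave any blue or red look-alike of the scraper alone.

How it is judged:
By the outcome, as a careful person would: the job done as asked, in the order asked, and still so for the second after the job is handed in, while the arm keeps its last pose, push and grip.
It also fails if it takes over 61 s, if anything falls off the work surface, if the arm or the gripper's body presses on something with over 40 N, if the wrist force passes 120 N, or if a joint passes its speed limit or range.

## Robot

A 6-joint arm with a two-finger parallel gripper is mounted at the origin on a cart in front of the work surface, level with it; the furniture and walls round the work are solid. World frame = base frame: x ahead of the robot, y to its left, z up, the work surface at z = 0. Lengths are in m, angles in rad, forces in N, time in s.
With the tool pointing down it reaches from about 0.35 to 0.85 m from the base axis. Payload 8.1 kg.
Tool frame: the origin (TCP) lies at the centre of the arm's flange, where the gripper is bolted on; the fingertips stand 186 mm ahead of it and the grasp point (between the pads) lies 167 mm ahead of it; z points along the fingers, y is the line along which they close (so a half turn about z gives the same grasp; the last joint's range is limited). The gripper opens to 93 mm and grips with 3 to 60 N. Pads are 15 mm wide; open, the fingers measure 128 mm over their backs; the gripper's body (75 mm by 188 mm) begins 65 mm behind the grasp point.
Start: joints at [1.109, 0.13, 1.488, -0, 1.523, -0.085], TCP at [0.221, 0.558, 0.405] pointing down, gripper open.
Joint ranges: [-2.96, 2.96], [-0.89, 2.26], [0.02, 2.5], [-1.34, 4.48], [0, 2.73], [-2.66, 2.66]. Speed limits (rad/s): [2.39, 2.39, 2.79, 3.14, 3.14, 3.14].

## Interface

Orientations are given as a rotation vector (axis times angle).
In Python, from plant import read_state, read_camera, camera_params, robot gives the robot as it stands.
- The arm moves only by the tool carry_out, never from a script. Its argument "targets" is a list of rows, each an object of numbers: "hand": the opening in per cent of the stroke, from 0 (shut) to 100 (fully open); "x", "y", "z": the shift along the tool's x, y, z in m; "ax", "ay", "az": the turn, a rotation vector about the tool's x, y, z in rad. In form: [{"hand": .., "x": .., "y": .., "z": .., "ax": .., "ay": .., "az": ..}, ...]. A call has 1 to 8 rows; each row is the pose to reach, as a shift and turn from the pose commanded when the call began, along the tool's axes at that moment; what a row does not reach only later rows make up. A row lasts 1/8 s, in which the tool goes at most 62.5 mm and 10.7 degrees, less where a joint would pass 70% of its speed; a pose out of reach is approached as far as the arm can. A call with a gripper value outside its range is refused whole. The fingers move at their own pace and stop on an object; "newtons" is the grip in N (left out, the last holds). Time passes only in rows, so rows that repeat a pose let the fingers close. It gives the time, the measured TCP pose, the force, the opening and the grip force at its end, in the units of the state.
- read_state(): the state, without advancing time (a new reading comes with each control period).
- read_camera(name): name is "side" or "top" or "wrist"; returns (picture, depth): 420x560x3 uint8, blue, green, red; 420x560 float32, m along the optical axis (not along the pixel's ray), 0 where there is no reading.
- camera_params(name): a dict with "fx", "fy", "cx", "cy" (pixels), "k1" (the pictures are not rectified: a ray, as slopes to the right and down, at radius r is drawn at 1 + k1 r^2 times it, then the intrinsics apply), "position" and "rotation" of the camera in the world. Camera axes: x right, y up, looking along -z (the intrinsics and any distortion apply to the point x, -y, -z); pixel columns grow to the right and rows downward; lengths in m; the calibration is good to about 2 mm. A picture is of the moment at which its call begins: read the wrist's pose just before it. camera_params takes no time and is no camera call; for the wrist camera it gives the pose at the moment of the call.
- robot.close_job(): hands the job in; it is judged then, once.
The state is a dict: "t": time; "q": joint angles; "dq": joint speeds; "joint_torque": joint torques, N m; "tool_pos": TCP position; "orientation": TCP orientation; "force": force on the tool from outside, world axes, zero at the start; "wrist_torque": the same for the moment, N m; "opening": finger opening in m; "gripper_force": force on a finger pad.
Only numpy, scipy, OpenCV 4.12 (cv2) and the standard library are available. Lean on these libraries where they do the work, as an engineer would, in place of code of your own. Each camera call takes 0.05 s, during which the arm holds its last target. There are 200 camera calls.

## Working session

There is one attempt and no reset: what is moved stays moved. The work goes in short steps, Python scripts to look and compute and a tool call to move; the robot and the scene stay as the last step left them, time stands still between calls to the robot, and variables do not carry over. Pictures are saved under pics/ and viewed, at most 10 in all, crops included, and the job is handed in when it is done.

Besides the shell and the picture viewer there is one more tool, called after "Call:" as name([rows], argument=value, ...), one row to a line, values as JSON. carry_out: Moves the arm, as the interface text tells. Its arguments: {"type":"object","properties":{"targets":{"type":"array","items":{"type":"object","properties":{"hand":{"type":"number"},"x":{"type":"number"},"y":{"type":"number"},"z":{"type":"number"},"ax":{"type":"number"},"ay":{"type":"number"},"az":{"type":"number"}}}},"newtons":{"type":"number"}},"required":["targets"]}

```bash
mkdir -p pics; ls
cat > h.py <<'E'
import numpy as np, cv2
from plant import read_state, read_camera, camera_params, robot
from scipy.spatial.transform import Rotation as R
def save(n):
    im,d=read_camera(n); p=camera_params(n); np.savez('pics/%s.npz'%n,im=im,d=d,**{k:np.array(v) for k,v in p.items()}); cv2.imwrite('pics/%s.png'%n,im); return im,d,p
def load(n):
    z=np.load('pics/%s.npz'%n); return z['im'],z['d'],{k:z[k] for k in z.files}
def ray(p,u,v):
    xy=np.array([[(u-p['cx'])/p['fx'],(v-p['cy'])/p['fy']]],float)[0]; s=xy.copy()
    for _ in range(20): s=xy/(1+p['k1']*(s@s))
    r=np.array(p['rotation']); r=r if r.shape==(3,3) else R.from_rotvec(r).as_matrix()
    return r@np.array([s[0],-s[1],-1])
def onz(p,u,v,z):
    r=ray(p,u,v); c=np.array(p['position']); return c+r*(z-c[2])/r[2]
def pt(p,d,u,v): return np.array(p['position'])+ray(p,u,v)*d[int(v),int(u)]
E
python3 - <<'E'
from h import *
s=read_state(); print(s)
for n in ['side','top']:
    im,d,p=save(n); print(n,p)
print(camera_params('wrist'))
E
```

```text
pics
{'t': 0.0, 'q': array([ 1.10857389e+00,  1.31166637e-01,  1.48931147e+00,  2.55113186e-05,
        1.52301452e+00, -8.54073912e-02]), 'dq': array([ 1.23762672e-03, -2.66600274e-04, -9.39940276e-04, -3.68745429e-04,
        3.16749843e-04,  2.28064718e-05]), 'joint_torque': array([ 6.10872503e-04, -5.59852731e+01, -4.91755557e+01,  7.68982340e-02,
        3.62315343e-02, -2.01421444e-04]), 'tool_pos': array([0.22064752, 0.55769683, 0.40366619]), 'orientation': array([-5.88304933e-01, -3.08546781e+00,  2.86197812e-03]), 'force': array([-0.33321322, -0.82780756,  0.67051619]), 'wrist_torque': array([-0.03124139,  0.00506783, -0.00182136]), 'gripper_force': 0.0, 'opening': 0.09312110354212938}
side {'fx': 395.1190926433541, 'fy': 395.1190926433541, 'cx': 276.8884097175601, 'cy': 205.78814636741242, 'k1': -0.060345610787817715, 'position': array([ 0.04369819, -0.94433039,  0.58848859]), 'rotation': array([ 1.09033309, -0.26631838, -0.43067928])}
top {'fx': 389.05652734715994, 'fy': 389.05652734715994, 'cx': 279.25355529466526, 'cy': 208.78035261399768, 'k1': -0.09855578205389413, 'position': array([ 0.2487191 , -0.04393759,  1.33112399]), 'rotation': array([ 0.16146475, -0.14642972, -1.59463073])}
{'fx': 319.8197301476658, 'fy': 319.8197301476658, 'cx': 276.59230474951266, 'cy': 210.7715880725099, 'k1': 0.024202259240738558, 'position': array([0.1506207 , 0.58536594, 0.38449723]), 'rotation': array([-0.24514844, -0.16497253,  1.1853193 ])}
```

View pics/top.png

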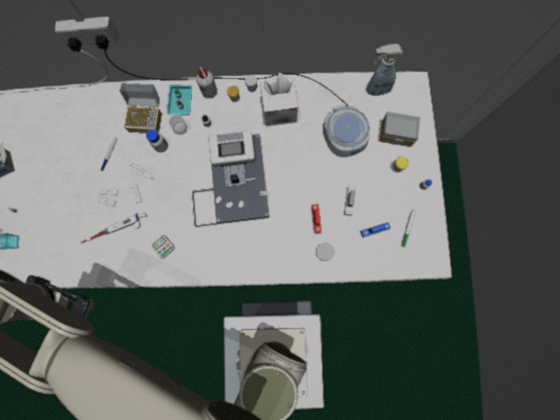

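View pics/side.png

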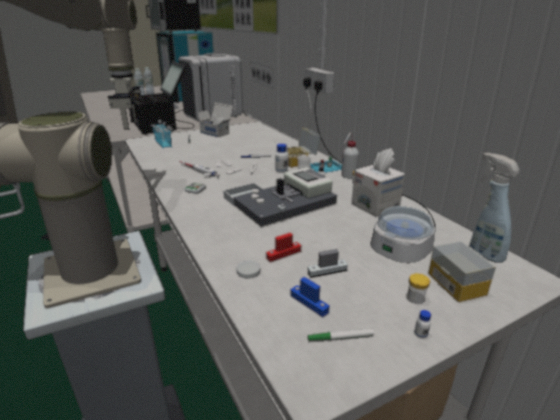

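The top view shows the reader at about (240,180), the trough to its left at (203,207), and the grey scraper at (350,200). The red and blue look-alikes are at (317,217) and (375,230). I'll enlarge it to read points.

Run:
```python
from h import *
im,d,p=load('top')
c=im[125:235,185:290]; c=cv2.resize(c,None,fx=5,fy=5,interpolation=cv2.INTER_CUBIC)
c=np.clip(c.astype(float)*1.3,0,255).astype(np.uint8)
c2=cv2.resize(im[180:222,330:372],None,fx=6,fy=6,interpolation=cv2.INTER_CUBIC)
o=np.zeros((550,525+252,3),np.uint8); o[:, :525]=c; o[:252,525:]=c2
cv2.imwrite('pics/c1.png',o)
```

```text
(no output)
```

View pics/c1.png

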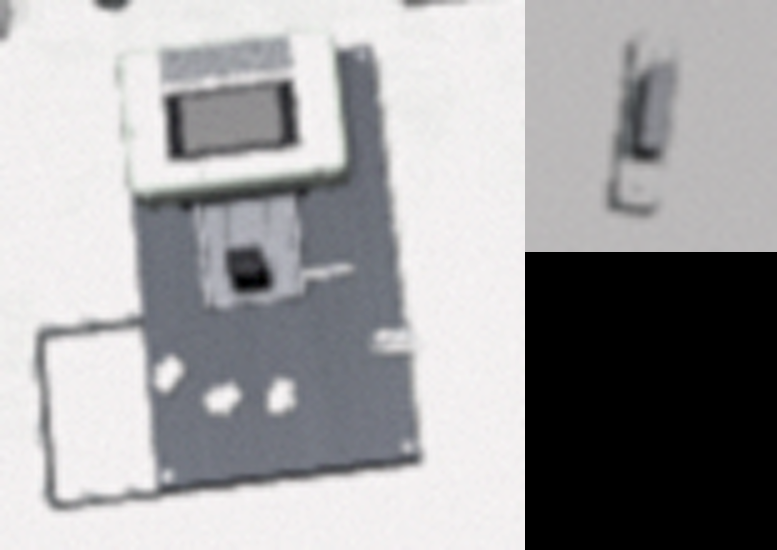

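The enlarged crop shows the plate corners at FR (420,458), FL (160,488) and BR (372,45). The chips are at (168,373), (222,398) and (281,396), the post top is at (242,255), and the pointer is at (352,267). The wedge is near (373,339). The grey scraper's bar runs from about (655,45) to (635,205).

Run:
```python
from h import *
im,d,p=load('top')
g=lambda x,y,z: onz(p,185+x/5-.4,125+y/5-.4,z)
P={'FR':(420,456,.036),'FL':(160,487,.036),'BR':(372,45,.036),'c1':(168,373,.046),'c2':(222,398,.046),'c3':(281,396,.046),'post':(242,254,.095),'ptr':(352,267,.042),'wedge':(373,339,.046)}
W={k:g(*v) for k,v in P.items()}
L={'FR':(-160,-100),'FL':(-160,80),'BR':(140,-100),'post':(-25,0),'ptr':(-25,-69)}
A=np.array([L[k] for k in L])/1000; B=np.array([W[k][:2] for k in L])
a0,b0=A.mean(0),B.mean(0); H=(A-a0).T@(B-b0); yaw=np.arctan2(H[0,1]-H[1,0],H[0,0]+H[1,1])
c,s=np.cos(yaw),np.sin(yaw); M=np.array([[c,-s],[s,c]]); t=b0-M@a0
print('yaw',yaw,'origin',t)
print('res',((B-t)@M-A)*1000)
for k in W: print(k,W[k].round(4),((W[k][:2]-t)@M*1000).round(1))
# scraper
h=lambda x,y,z: onz(p,330+(x-525)/6-.4,180+y/6-.4,z)
for q in [(637,48,.022),(675,48,.022),(612,205,.022),(658,205,.022),(658,72,.062),(676,72,.062),(640,155,.062),(662,155,.062)]: print(q,h(*q).round(4))
st=read_state(); print(R.from_rotvec(st['orientation']).as_matrix().round(3))
```

```text
yaw 0.09266315759656693 origin [0.63260988 0.11545988]
res [[-0.54550689  0.48151985]
 [-0.15290252 -2.10802257]
 [-2.40089406  0.29945509]
 [ 2.90481163  0.7200285 ]
 [ 0.19449184  0.60701913]]
FR [0.482  0.0015 0.036 ] [-160.5  -99.5]
FL [0.4659 0.1782 0.036 ] [-160.2   77.9]
BR [0.7788 0.0289 0.036 ] [137.6 -99.7]
c1 [0.5426 0.1712 0.046 ] [-84.4  63.9]
c2 [0.5241 0.1344 0.046 ] [-106.3   28.9]
c3 [0.5242 0.0943 0.046 ] [-109.9  -11. ]
post [0.6105 0.1141 0.095 ] [-22.1   0.7]
ptr [0.6142 0.0451 0.042 ] [-24.8 -68.4]
wedge [0.5619 0.0313 0.046 ] [-78.2 -77.3]
(637, 48, 0.022) [ 0.5754 -0.2767  0.022 ]
(675, 48, 0.022) [ 0.5748 -0.2988  0.022 ]
(612, 205, 0.022) [ 0.4836 -0.2565  0.022 ]
(658, 205, 0.022) [ 0.4828 -0.2829  0.022 ]
(658, 72, 0.062) [ 0.5512 -0.2805  0.062 ]
(676, 72, 0.062) [ 0.551  -0.2906  0.062 ]
(640, 155, 0.062) [ 0.5042 -0.2674  0.062 ]
(662, 155, 0.062) [ 0.5038 -0.2796  0.062 ]
[[-0.93   0.368 -0.001]
 [ 0.368  0.93  -0.001]
 [ 0.    -0.002 -1.   ]]
```

```bash
cat >> h.py <<'E'
YAW=0.0927; O=np.array([0.6326,0.1155])
def rd(x,y):  # reader mm -> world xy
    c,s=np.cos(YAW),np.sin(YAW); return O+np.array([c*x-s*y,s*x+c*y])/1000
def tord(w):
    c,s=np.cos(YAW),np.sin(YAW); d=np.array(w[:2])-O; return np.array([c*d[0]+s*d[1],-s*d[0]+c*d[1]])*1000
def go(x,y,z,ang):  # TCP target, tool down, tool-x heading ang -> shift in tool axes
    st=read_state(); m=R.from_rotvec(st['orientation']).as_matrix()
    X=np.array([np.cos(ang),np.sin(ang),0]); Z=np.array([0,0,-1.]); D=np.stack([X,np.cross(Z,X),Z],1)
    print('shift',(m.T@(np.array([x,y,z])-st['tool_pos'])).round(4),'turn',R.from_matrix(m.T@D).as_rotvec().round(4),'t',st['t'],'F',st['force'].round(1),'pos',st['tool_pos'].round(4))
E
python3 - <<'E'
from h import *
p=camera_params('wrist'); print(R.from_rotvec(p['rotation']).as_matrix()@[0,0,-1])
go(.528,-.279,.40,np.pi-.2)
E
```

```text
[ 0.25499309 -0.10236448 -0.96150925]
shift [-0.5936 -0.665   0.0048] turn [-0.0016 -0.0003 -0.1768] t 0.1 F [0.1 1.3 1.1] pos [0.2207 0.5577 0.4038]
```

Call:
carry_out([
  {"x":-0.594,"y":-0.665,"z":0.0,"az":-0.177},
  {"x":-0.594,"y":-0.665,"z":0.0,"az":-0.177},
  {"x":-0.594,"y":-0.665,"z":0.0,"az":-0.177},
  {"x":-0.594,"y":-0.665,"z":0.0,"az":-0.177},
  {"x":-0.594,"y":-0.665,"z":0.0,"az":-0.177},
  {"x":-0.594,"y":-0.665,"z":0.0,"az":-0.177},
  {"x":-0.594,"y":-0.665,"z":0.0,"az":-0.177},
  {"x":-0.594,"y":-0.665,"z":0.0,"az":-0.177},
])

```text
schema error: expected keys hand, x, y, z, ax, ay, az
```

Run:
```python
from h import *
go(.528,-.279,.40,np.pi-.2)
```

```text
shift [-0.5936 -0.665   0.0048] turn [-0.0016 -0.0003 -0.1768] t 0.1 F [0.1 1.3 1.1] pos [0.2207 0.5577 0.4038]
```

Call:
carry_out([
  {"hand":100,"x":-0.594,"y":-0.665,"z":0,"ax":0,"ay":0,"az":-0.177},
  {"hand":100,"x":-0.594,"y":-0.665,"z":0,"ax":0,"ay":0,"az":-0.177},
  {"hand":100,"x":-0.594,"y":-0.665,"z":0,"ax":0,"ay":0,"az":-0.177},
  {"hand":100,"x":-0.594,"y":-0.665,"z":0,"ax":0,"ay":0,"az":-0.177},
  {"hand":100,"x":-0.594,"y":-0.665,"z":0,"ax":0,"ay":0,"az":-0.177},
  {"hand":100,"x":-0.594,"y":-0.665,"z":0,"ax":0,"ay":0,"az":-0.177},
  {"hand":100,"x":-0.594,"y":-0.665,"z":0,"ax":0,"ay":0,"az":-0.177},
  {"hand":100,"x":-0.594,"y":-0.665,"z":0,"ax":0,"ay":0,"az":-0.177},
])

```text
t: 1.1
tool_pos: [0.3933, 0.0867, 0.4046]
orientation: [0.313, 3.126, 0.0]
force: [0.9, 0.3, -0.3]
opening: 0.0929
gripper_force: 0.0
```

Run:
```python
from h import *
go(.528,-.279,.40,np.pi-.2)
```

```text
shift [-0.2045 -0.3317  0.0046] turn [0.0002 0.0004 0.0003] t 1.1 F [ 0.9  0.3 -0.3] pos [0.3933 0.0867 0.4046]
```

Call:
carry_out([
  {"hand":100,"x":-0.2,"y":-0.33,"z":0.0,"ax":0,"ay":0,"az":0},
  {"hand":100,"x":-0.2,"y":-0.33,"z":0.0,"ax":0,"ay":0,"az":0},
  {"hand":100,"x":-0.2,"y":-0.33,"z":0.0,"ax":0,"ay":0,"az":0},
  {"hand":100,"x":-0.2,"y":-0.33,"z":0.0,"ax":0,"ay":0,"az":0},
  {"hand":100,"x":-0.2,"y":-0.33,"z":0.0,"ax":0,"ay":0,"az":0},
  {"hand":100,"x":-0.2,"y":-0.33,"z":0.0,"ax":0,"ay":0,"az":0},
  {"hand":100,"x":-0.2,"y":-0.33,"z":0.0,"ax":0,"ay":0,"az":0},
  {"hand":100,"x":-0.2,"y":-0.33,"z":0.0,"ax":0,"ay":0,"az":0},
])

```text
t: 2.1
tool_pos: [0.5236, -0.2749, 0.4039]
orientation: [-0.315, -3.124, -0.002]
force: [0.2, 1.5, -0.4]
opening: 0.0927
gripper_force: 0.0
```

Run:
```python
from h import *
go(.528,-.279,.40,np.pi-.2)
im,d,p=save('wrist')
cv2.imwrite('pics/w1.png',im)
```

```text
shift [-0.0051 -0.0032  0.0039] turn [ 0.0009 -0.0015 -0.001 ] t 2.1 F [ 0.2  1.5 -0.4] pos [ 0.5236 -0.2749  0.4039]
```

View pics/w1.png

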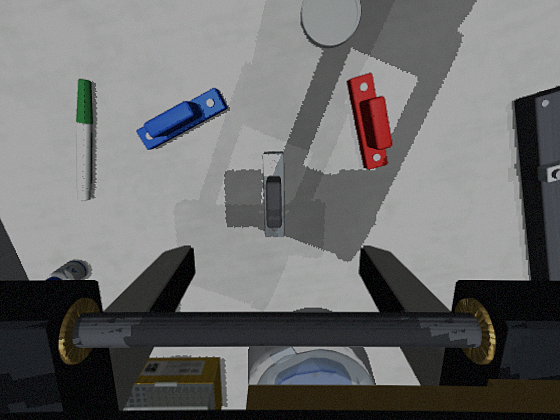

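The wrist view shows the grey scraper centred at about (274,195). Its rib top spans (267–281, 177–228) and its bar spans (263–285, 152–236).

Run:
```python
from h import *
im,d,p=load('wrist')
a=onz(p,273.5,152,.022);b=onz(p,274.5,236,.022); print(a,b,(a+b)/2,np.arctan2(*(b-a)[1::-1]),np.linalg.norm(a-b))
a2=onz(p,274,177,.062);b2=onz(p,274,229,.062); print(a2,b2,(a2+b2)/2,np.linalg.norm(a2-b2),pt(p,d,274,200))
yaw=np.arctan2(*(b-a)[1::-1]); m=((a+b)/2+(a2+b2)/2)/2
go(m[0],m[1],.167+.046,np.pi+yaw)
```

```text
[ 0.48338521 -0.26908525  0.022     ] [ 0.58172114 -0.28812484  0.022     ] [ 0.53255318 -0.27860504  0.022     ] -0.19125136406765933 0.10016216958641988
[ 0.50440943 -0.27257796  0.062     ] [ 0.55928849 -0.28386614  0.062     ] [ 0.53184896 -0.27822205  0.062     ] 0.05602797932801344 [ 0.52765806 -0.2773497   0.06364745]
shift [-0.0095 -0.0029  0.1913] turn [ 0.0008 -0.001  -0.0086] t 2.15 F [ 0.6  0.1 -0.1] pos [ 0.5236 -0.2739  0.4043]
```

Call:
carry_out([
  {"hand":100,"x":-0.009,"y":-0.003,"z":0.05,"ax":0,"ay":0,"az":-0.009},
  {"hand":70,"x":-0.009,"y":-0.003,"z":0.1,"ax":0,"ay":0,"az":-0.009},
  {"hand":60,"x":-0.009,"y":-0.003,"z":0.14,"ax":0,"ay":0,"az":-0.009},
  {"hand":60,"x":-0.009,"y":-0.003,"z":0.175,"ax":0,"ay":0,"az":-0.009},
  {"hand":60,"x":-0.009,"y":-0.003,"z":0.191,"ax":0,"ay":0,"az":-0.009},
  {"hand":60,"x":-0.009,"y":-0.003,"z":0.191,"ax":0,"ay":0,"az":-0.009},
  {"hand":60,"x":-0.009,"y":-0.003,"z":0.191,"ax":0,"ay":0,"az":-0.009},
], newtons=30)

```text
t: 3.02
tool_pos: [0.5328, -0.2793, 0.2159]
orientation: [0.298, 3.125, -0.002]
force: [0.2, 0.0, 0.8]
opening: 0.0561
gripper_force: 0.0
```

Call:
carry_out([
  {"hand":0,"x":0,"y":0,"z":0,"ax":0,"ay":0,"az":0},
  {"hand":0,"x":0,"y":0,"z":0,"ax":0,"ay":0,"az":0},
  {"hand":0,"x":0,"y":0,"z":0,"ax":0,"ay":0,"az":0},
  {"hand":0,"x":0,"y":0,"z":0,"ax":0,"ay":0,"az":0},
  {"hand":0,"x":0,"y":0,"z":0,"ax":0,"ay":0,"az":0},
  {"hand":0,"x":0,"y":0,"z":0,"ax":0,"ay":0,"az":0},
], newtons=30)

```text
t: 3.78
tool_pos: [0.532, -0.2793, 0.2137]
orientation: [-0.299, -3.127, 0.0]
force: [-0.0, -0.4, -0.4]
opening: 0.0164
gripper_force: 30.0
```

Run:
```python
from h import *
go(.532,-.2785,.213,np.pi-.191)
go(*rd(-100,-48),.213+.036+.1,np.pi+YAW)
```

```text
shift [0.0001 0.0008 0.0007] turn [-0.     -0.0001  0.0002] t 3.775 F [-0.  -0.4 -0.4] pos [ 0.532  -0.2793  0.2137]
shift [ 0.0587  0.3326 -0.1353] turn [-0.000e+00 -1.000e-04 -2.835e-01] t 3.775 F [-0.  -0.4 -0.4] pos [ 0.532  -0.2793  0.2137]
```

Call:
carry_out([
  {"hand":0,"x":0,"y":0,"z":-0.05,"ax":0,"ay":0,"az":0},
  {"hand":0,"x":0,"y":0,"z":-0.1,"ax":0,"ay":0,"az":0},
  {"hand":0,"x":0.01,"y":0.05,"z":-0.135,"ax":0,"ay":0,"az":0},
  {"hand":0,"x":0.02,"y":0.11,"z":-0.135,"ax":0,"ay":0,"az":-0.1},
  {"hand":0,"x":0.03,"y":0.17,"z":-0.135,"ax":0,"ay":0,"az":-0.2},
  {"hand":0,"x":0.04,"y":0.23,"z":-0.135,"ax":0,"ay":0,"az":-0.284},
  {"hand":0,"x":0.05,"y":0.285,"z":-0.135,"ax":0,"ay":0,"az":-0.284},
  {"hand":0,"x":0.059,"y":0.333,"z":-0.135,"ax":0,"ay":0,"az":-0.284},
])

```text
t: 4.78
tool_pos: [0.5368, 0.061, 0.3486]
orientation: [0.147, -3.138, -0.0]
force: [-0.1, -1.1, -1.5]
opening: 0.0162
gripper_force: 30.0
```

Call:
carry_out([
  {"hand":0,"x":0,"y":0,"z":0,"ax":0,"ay":0,"az":0},
  {"hand":0,"x":0,"y":0,"z":0,"ax":0,"ay":0,"az":0},
])

```text
t: 5.03
tool_pos: [0.5371, 0.0588, 0.3484]
orientation: [0.148, -3.138, 0.001]
force: [-0.8, 0.7, -1.3]
opening: 0.0157
gripper_force: 30.0
```

Run:
```python
from h import *
go(*rd(-100,-48),.25,np.pi+YAW)
im,d,p=save('wrist')
cv2.imwrite('pics/w2.png',im)
```

```text
shift [-0.0004 -0.0003  0.0984] turn [-0.0004 -0.0006  0.0013] t 5.025 F [-0.8  0.7 -1.3] pos [0.5371 0.0588 0.3484]
```

View pics/w2.png

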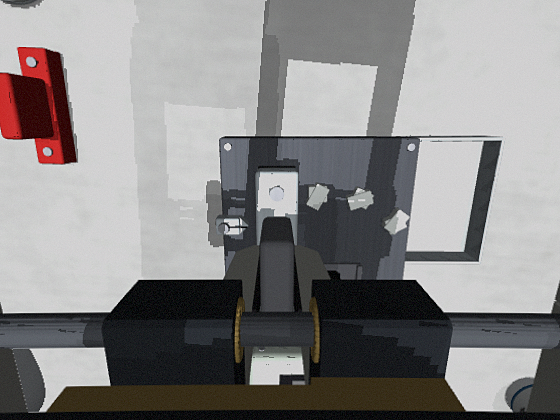

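The view shows the plate front corners at (220,138) and (417,138), the wedge tip at about (248,227), and the chips at (317,196), (360,200) and (398,222). The scraper is held straight. I'll refine the reader pose from this.

Run:
```python
from h import *
im,d,p=load('wrist')
for n,u,v,z in [('FR',220,138,.036),('FL',417,138,.036),('c1',317,196,.046),('c2',360,200,.046),('c3',398,222,.046),('wedge',248,227,.044)]:
    w=onz(p,u,v,z); print(n,w.round(4),tord(w).round(1), pt(p,d,u,v).round(4) )
print(pt(p,d,340,240),pt(p,d,277,190),pt(p,d,240,222))
c=cv2.resize(im[190:260,190:300],None,fx=6,fy=6,interpolation=cv2.INTER_CUBIC); cv2.imwrite('pics/c2.png',np.clip(c*1.5,0,255).astype(np.uint8))
```

```text
FR [0.4828 0.0018 0.036 ] [-159.7  -99.4] [0.4828 0.0018 0.0362]
FL [0.4669 0.1767 0.036 ] [-159.3   76.2] [0.4669 0.1766 0.0361]
c1 [0.5254 0.0934 0.046 ] [-108.8  -12.1] [0.5251 0.0932 0.0473]
c2 [0.5256 0.1328 0.046 ] [-105.    27.1] [0.5254 0.1325 0.0468]
c3 [0.5431 0.1712 0.046 ] [-83.9  63.7] [0.543  0.171  0.0464]
wedge [0.5615 0.0328 0.044 ] [-78.4 -75.8] [0.5643 0.0323 0.036 ]
[0.56906274 0.12256776 0.03702515] [0.49869506 0.05419951 0.15965668] [0.55631304 0.02527093 0.04693889]
```

View pics/c2.png

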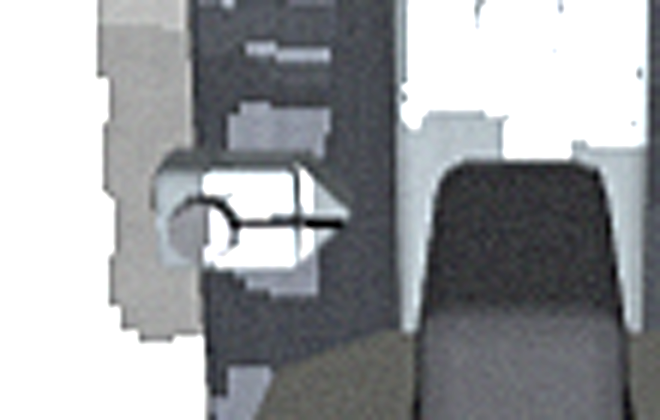

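Call:
carry_out([
  {"hand":0,"x":0,"y":0,"z":0.05,"ax":0,"ay":0,"az":0},
  {"hand":0,"x":0,"y":0,"z":0.085,"ax":0,"ay":0,"az":0},
  {"hand":0,"x":0,"y":0,"z":0.095,"ax":0,"ay":0,"az":0},
  {"hand":0,"x":0,"y":0,"z":0.0975,"ax":0,"ay":0,"az":0},
  {"hand":0,"x":0,"y":0,"z":0.099,"ax":0,"ay":0,"az":0},
  {"hand":0,"x":0,"y":0,"z":0.099,"ax":0,"ay":0,"az":0},
])

```text
t: 5.82
tool_pos: [0.5379, 0.0588, 0.2512]
orientation: [-0.146, 3.136, -0.0]
force: [0.3, 0.3, -1.3]
opening: 0.0159
gripper_force: 30.0
```

Run:
```python
from h import *
go(*rd(-100,86),.2495,np.pi+YAW)
```

```text
shift [0.0004 0.1337 0.0017] turn [-0.0002  0.0024  0.0003] t 5.825 F [ 0.3  0.3 -1.3] pos [0.5379 0.0588 0.2512]
```

Call:
carry_out([
  {"hand":0,"x":0,"y":0,"z":0.001,"ax":0,"ay":0,"az":0},
  {"hand":0,"x":0,"y":0,"z":0.002,"ax":0,"ay":0,"az":0},
  {"hand":0,"x":0,"y":0,"z":0.002,"ax":0,"ay":0,"az":0},
])

```text
t: 6.2
tool_pos: [0.5378, 0.059, 0.2496]
orientation: [-0.147, 3.136, -0.0]
force: [-4.8, -0.9, 10.4]
opening: 0.0161
gripper_force: 30.0
```

Call:
carry_out([
  {"hand":0,"x":0,"y":0.008,"z":-0.0005,"ax":0,"ay":0,"az":0},
  {"hand":0,"x":0,"y":0.02,"z":-0.0005,"ax":0,"ay":0,"az":0},
  {"hand":0,"x":0,"y":0.033,"z":-0.0005,"ax":0,"ay":0,"az":0},
  {"hand":0,"x":0,"y":0.046,"z":-0.0005,"ax":0,"ay":0,"az":0},
  {"hand":0,"x":0,"y":0.059,"z":-0.0005,"ax":0,"ay":0,"az":0},
  {"hand":0,"x":0,"y":0.072,"z":-0.0005,"ax":0,"ay":0,"az":0},
  {"hand":0,"x":0,"y":0.085,"z":-0.0005,"ax":0,"ay":0,"az":0},
  {"hand":0,"x":0,"y":0.098,"z":-0.0005,"ax":0,"ay":0,"az":0},
])

```text
t: 7.2
tool_pos: [0.5288, 0.1569, 0.2497]
orientation: [-0.147, 3.136, -0.001]
force: [0.7, -4.4, 7.4]
opening: 0.0155
gripper_force: 30.0
```

Call:
carry_out([
  {"hand":0,"x":0,"y":0.01,"z":0,"ax":0,"ay":0,"az":0},
  {"hand":0,"x":0,"y":0.02,"z":0,"ax":0,"ay":0,"az":0},
  {"hand":0,"x":0,"y":0.028,"z":0,"ax":0,"ay":0,"az":0},
  {"hand":0,"x":0,"y":0.037,"z":0,"ax":0,"ay":0,"az":0},
  {"hand":0,"x":0,"y":0.037,"z":0,"ax":0,"ay":0,"az":0},
  {"hand":0,"x":0,"y":0.037,"z":0,"ax":0,"ay":0,"az":0},
])

```text
t: 7.95
tool_pos: [0.5251, 0.1943, 0.2497]
orientation: [-0.147, 3.136, 0.002]
force: [0.1, 1.3, 6.9]
opening: 0.0159
gripper_force: 30.0
```

Run:
```python
from h import *
s=read_state(); print(tord(s['tool_pos']))
go(*rd(-100,-60),.35,np.pi+YAW)
im,d,p=save('wrist'); cv2.imwrite('pics/w3.png',im)
```

```text
[-99.7075091   88.42963805]
shift [ 0.0002 -0.1483 -0.1005] turn [0.001  0.0024 0.0011] t 7.95 F [0.1 1.3 6.9] pos [0.5251 0.1943 0.2497]
```

View pics/w3.png

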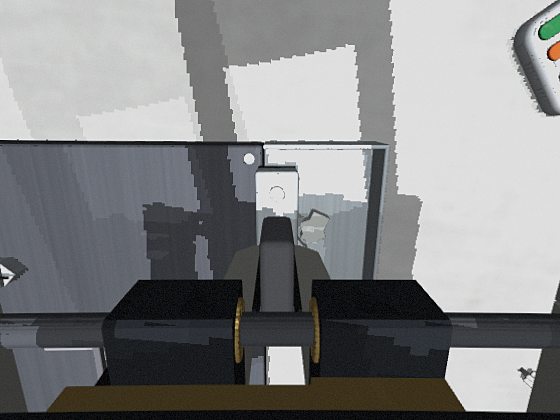

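The plate in front looks clear, and one chip is visible in the trough at about (315,225). I'll lift clear of the trough and check all three.

Call:
carry_out([
  {"hand":0,"x":0,"y":0,"z":-0.03,"ax":0,"ay":0,"az":0},
  {"hand":0,"x":0,"y":0,"z":-0.08,"ax":0,"ay":0,"az":0},
  {"hand":0,"x":0.01,"y":-0.03,"z":-0.13,"ax":0,"ay":0,"az":0},
  {"hand":0,"x":0.03,"y":-0.08,"z":-0.15,"ax":0,"ay":0,"az":0},
  {"hand":0,"x":0.03,"y":-0.13,"z":-0.15,"ax":0,"ay":0,"az":0},
  {"hand":0,"x":0.03,"y":-0.13,"z":-0.15,"ax":0,"ay":0,"az":0},
])

```text
t: 8.75
tool_pos: [0.5069, 0.0589, 0.3985]
orientation: [-0.141, 3.138, -0.001]
force: [0.3, -0.4, -1.4]
opening: 0.0154
gripper_force: 30.0
```

Run:
```python
from h import *
go(.532,-.2785,.35,np.pi-.191)
im,d,p=save('wrist'); cv2.imwrite('pics/w4.png',im)
```

```text
shift [ 0.0052 -0.3382  0.0487] turn [-0.0005  0.0008  0.2805] t 8.75 F [ 0.3 -0.4 -1.4] pos [0.5069 0.0589 0.3985]
```

View pics/w4.png

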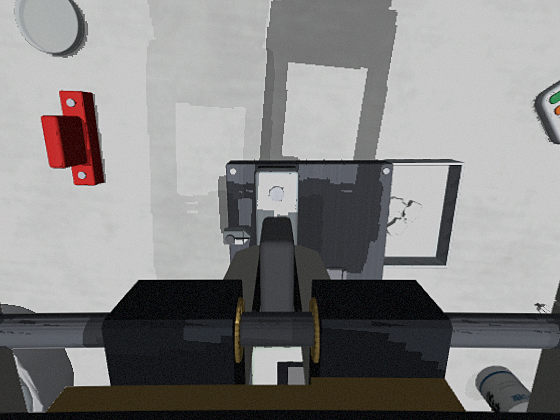

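The landing plate is clear, and chip outlines show in the trough at about (395–415, 200–230). I'll check their number and height with depth while planning the return.

Run:
```python
from h import *
im,d,p=load('wrist')
vs,us=np.mgrid[170:262,380:455]
W=np.array([pt(p,d,u,v) for u,v in zip(us.ravel(),vs.ravel())]); L=np.array([tord(w) for w in W]); z=W[:,2]*1000
k=(L[:,1]>80)&(L[:,1]<153)&(L[:,0]>-155)&(L[:,0]<-40)
print(np.percentile(z[k],[5,50,95,100]))
m=((k&(z>8)).reshape(us.shape)).astype(np.uint8); n,lab,st,_=cv2.connectedComponentsWithStats(m)
for i in range(1,n):
    q=(lab==i).ravel()
    if st[i,4]>8: print(st[i,4],L[q].mean(0).round(),L[q].min(0).round(),L[q].max(0).round(),z[q].max().round(1))
b=z.reshape(us.shape)[15:75:3,0:45:3].round().astype(int)
print(b)
```

```text
[ 3.32121462  4.71986555 16.58671786 36.42312476]
827 [-97. 104.] [-122.   80.] [-70. 126.] 36.0
[[36 37 36 36  4  4  5  5  5  5  5  4  4  4  6]
 [36 37 37 37  5  5  3  5  3  4  5  5  4  5  3]
 [36 37 36 37  5  5  6  5  4  4  5  5  4  5  4]
 [36 37 37 36  5  3  3  6  4  5  4  4  4  5  4]
 [36 37 36 36  4 11  6  5  4  3  4  3  3  5  4]
 [36 37 37 36 13 16 18 21  4  5  6  5  5  5  3]
 [38 36 35 13 15 16 19 21 21  4 10 13 15  5  3]
 [36 36 37 14 16 17 19 19 22 13 13 16 14 15  6]
 [36 36 37 14 17 18 20 21 18 15 15 13 15 15  4]
 [38 37 37 14 16 19 19 22 11 15 14 14 13  4  5]
 [36 37 36 16 17 20 21 19 13 15 14 14 13  5  6]
 [36 37 36  4  3 11 13 13  3 14 14 14  5  4  5]
 [36 35 37  3 10 15 14 15 14  4  3  5  5  4  5]
 [36 36 36  9 13 14 14 14 14 14  3  4  5  4  3]
 [37 36 36 15 14 15 15 14 14  5  3  5  5  4  5]
 [36 35 36 14 15 14 14 15  5  4  5  3  5  5  5]
 [36 37  4 14 14  5 14 15  4  5  4  4  4  5  4]
 [38 37  5  4  5  6  4  4  5  4  4  4  6  5  5]
 [36 36  4  4  5  4  3  4  5  4  6  3  3  5  4]
 [36 37  5  5  6  4  5  3  4  4  5  5  5  5  5]]
```

Call:
carry_out([
  {"hand":0,"x":0.005,"y":-0.055,"z":0.0,"ax":0,"ay":0,"az":0.05},
  {"hand":0,"x":0.005,"y":-0.11,"z":0.0,"ax":0,"ay":0,"az":0.1},
  {"hand":0,"x":0.005,"y":-0.17,"z":0.0,"ax":0,"ay":0,"az":0.15},
  {"hand":0,"x":0.005,"y":-0.23,"z":0.0,"ax":0,"ay":0,"az":0.2},
  {"hand":0,"x":0.005,"y":-0.29,"z":0.03,"ax":0,"ay":0,"az":0.28},
  {"hand":0,"x":0.005,"y":-0.338,"z":0.049,"ax":0,"ay":0,"az":0.28},
  {"hand":0,"x":0.005,"y":-0.338,"z":0.07,"ax":0,"ay":0,"az":0.28},
  {"hand":0,"x":0.005,"y":-0.338,"z":0.1,"ax":0,"ay":0,"az":0.28},
])

```text
t: 9.8
tool_pos: [0.5342, -0.2749, 0.2973]
orientation: [0.293, 3.127, 0.001]
force: [-0.9, -0.7, -2.6]
opening: 0.0157
gripper_force: 30.0
```

Run:
```python
from h import *
go(.532,-.2785,.2137,np.pi-.191)
```

```text
shift [ 0.0015 -0.0041  0.0836] turn [0.0009 0.0004 0.0044] t 9.8 F [-0.9 -0.7 -2.6] pos [ 0.5342 -0.2749  0.2973]
```

All three chips are in the trough. Next I set the scraper down in its old place.

Call:
carry_out([
  {"hand":0,"x":0,"y":0,"z":0.04,"ax":0,"ay":0,"az":0},
  {"hand":0,"x":0,"y":0,"z":0.07,"ax":0,"ay":0,"az":0},
  {"hand":0,"x":0,"y":0,"z":0.08,"ax":0,"ay":0,"az":0},
  {"hand":0,"x":0,"y":0,"z":0.083,"ax":0,"ay":0,"az":0},
  {"hand":0,"x":0,"y":0,"z":0.084,"ax":0,"ay":0,"az":0},
  {"hand":0,"x":0,"y":0,"z":0.084,"ax":0,"ay":0,"az":0},
  {"hand":0,"x":0,"y":0,"z":0.084,"ax":0,"ay":0,"az":0},
])

```text
t: 10.68
tool_pos: [0.5337, -0.2762, 0.2153]
orientation: [0.293, 3.126, -0.001]
force: [-0.1, -0.1, -1.5]
opening: 0.0161
gripper_force: 30.0
```

Call:
carry_out([
  {"hand":0,"x":0,"y":0,"z":0.001,"ax":0,"ay":0,"az":0},
  {"hand":0,"x":0,"y":0,"z":0.0018,"ax":0,"ay":0,"az":0},
  {"hand":0,"x":0,"y":0,"z":0.0018,"ax":0,"ay":0,"az":0},
])

```text
t: 11.05
tool_pos: [0.5336, -0.2762, 0.2137]
orientation: [0.293, 3.127, -0.001]
force: [-2.2, 1.6, 6.3]
opening: 0.0159
gripper_force: 30.0
```

Contact is made, so I release and rise straight up.

Call:
carry_out([
  {"hand":60,"x":0,"y":0,"z":0,"ax":0,"ay":0,"az":0},
  {"hand":60,"x":0,"y":0,"z":0,"ax":0,"ay":0,"az":0},
  {"hand":60,"x":0,"y":0,"z":0,"ax":0,"ay":0,"az":0},
  {"hand":60,"x":0,"y":0,"z":0,"ax":0,"ay":0,"az":0},
  {"hand":60,"x":0,"y":0,"z":-0.02,"ax":0,"ay":0,"az":0},
  {"hand":60,"x":0,"y":0,"z":-0.06,"ax":0,"ay":0,"az":0},
  {"hand":60,"x":0,"y":0,"z":-0.12,"ax":0,"ay":0,"az":0},
  {"hand":60,"x":0,"y":0,"z":-0.17,"ax":0,"ay":0,"az":0},
])

```text
t: 12.05
tool_pos: [0.5333, -0.2759, 0.3866]
orientation: [0.293, 3.125, -0.002]
force: [-0.1, 0.0, -0.6]
opening: 0.0557
gripper_force: 0.0
```

Run:
```python
from h import *
go(*rd(-25,0),.36,np.pi+YAW)
im,d,p=save('wrist'); cv2.imwrite('pics/w5.png',im)
# depth check: highest points near the scraper (rib top expected 62 mm)
W=np.array([pt(p,d,u,v) for v in range(100,250,3) for u in range(240,310,3)])
q=W[(W[:,2]>.05)&(W[:,2]<.08)]; print(len(q),q.mean(0),q[:,2].max())
q=W[(W[:,2]>.012)]; print(len(q),q.min(0),q.max(0))
```

```text
shift [-0.0008  0.3961  0.0262] turn [-0.0014  0.0024 -0.2795] t 12.05 F [-0.1  0.  -0.6] pos [ 0.5333 -0.2759  0.3866]
89 [ 0.53651663 -0.27924859  0.0696898 ] 0.07282354454509837
214 [ 0.46070551 -0.29915891  0.02851475] [ 0.58807462 -0.26138974  0.37474972]
```

The rib top and bar top are both flat and read the same offset high, because the camera was still rising. So the scraper stands upright. Next I go above the post.

Call:
carry_out([
  {"hand":60,"x":0,"y":0.06,"z":0,"ax":0,"ay":0,"az":-0.05},
  {"hand":60,"x":0,"y":0.12,"z":0,"ax":0,"ay":0,"az":-0.1},
  {"hand":60,"x":0,"y":0.18,"z":0,"ax":0,"ay":0,"az":-0.15},
  {"hand":60,"x":0,"y":0.24,"z":0,"ax":0,"ay":0,"az":-0.2},
  {"hand":60,"x":0,"y":0.3,"z":0,"ax":0,"ay":0,"az":-0.25},
  {"hand":60,"x":0,"y":0.36,"z":0,"ax":0,"ay":0,"az":-0.28},
  {"hand":60,"x":-0.001,"y":0.396,"z":0.01,"ax":0,"ay":0,"az":-0.28},
  {"hand":60,"x":-0.001,"y":0.396,"z":0.01,"ax":0,"ay":0,"az":-0.28},
])

```text
t: 13.1
tool_pos: [0.6076, 0.1157, 0.3726]
orientation: [0.152, -3.138, -0.001]
force: [-0.6, 0.3, -0.7]
opening: 0.056
gripper_force: 0.0
```

Call:
carry_out([
  {"hand":60,"x":0,"y":0,"z":0,"ax":0,"ay":0,"az":0},
  {"hand":60,"x":0,"y":0,"z":0,"ax":0,"ay":0,"az":0},
])

```text
t: 13.35
tool_pos: [0.608, 0.1117, 0.3733]
orientation: [-0.144, 3.137, -0.0]
force: [-1.1, -0.6, 0.1]
opening: 0.0557
gripper_force: 0.0
```

Run:
```python
from h import *
go(*rd(-25,0),.167+.074,np.pi+YAW)
im,d,p=save('wrist'); cv2.imwrite('pics/w6.png',im)
```

```text
shift [0.0003 0.0015 0.1323] turn [-0.0003  0.0009 -0.0011] t 13.35 F [-1.1 -0.6  0.1] pos [0.608  0.1117 0.3733]
```

View pics/w6.png

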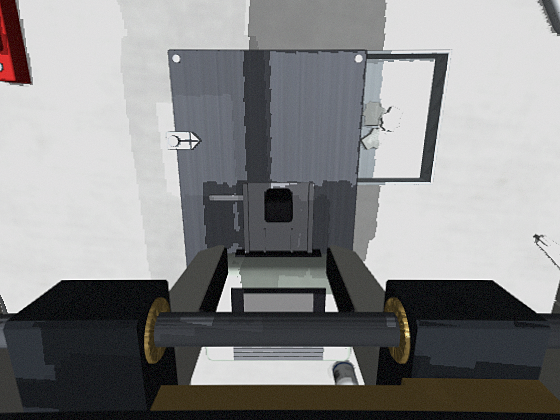

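The view shows the wedge tip at (201,141), the pointer bar at (208–245, 198) with its tip at u≈208, and the post spanning (264–294, 187–222). All three chips lie in the trough.

Run:
```python
from h import *
im,d,p=load('wrist')
for n,u,v,z in [('posttop far edge',279,222,.095),('postL',294,215,.095),('postR',264,215,.095),('ptr',210,198,.044),('wedge',201,141,.046),('FR',169,50,.036),('FL',366,50,.036)]:
    w=onz(p,u,v,z); print(n,tord(w).round(1),pt(p,d,u,v)[2].round(4))
c=cv2.resize(im[115:215,160:300],None,fx=5,fy=5,interpolation=cv2.INTER_CUBIC); cv2.imwrite('pics/c3.png',np.clip(c*2.,0,255).astype(np.uint8))
```

```text
posttop far edge [-16.  -0.] 0.0423
postL [-22.2  12.7] 0.0419
postR [-22.3 -12.7] 0.0425
ptr [-24.7 -68.3] 0.044
wedge [-80.3 -73. ] 0.0372
FR [-159.2  -98.2] 0.0372
FL [-159.    78.5] 0.036
```

View pics/c3.png

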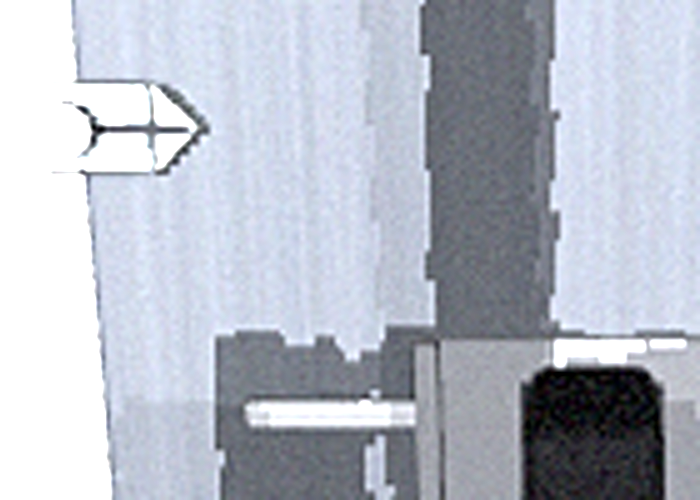

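Run:
```python
from h import *
im,d,p=load('wrist')
for u,v in [(195,140),(192,137),(192,144),(185,136),(198,140),(225,197),(235,197)]: print((u,v),pt(p,d,u,v)[2].round(4))
for z in (.044,.047,.05): print(z,tord(onz(p,201.,140.4,z)).round(2))
for z in (.042,.0445): print(z,tord(onz(p,208.6,197.2,z)).round(2))
```

```text
(195, 140) 0.0501
(192, 137) 0.0463
(192, 144) 0.045
(185, 136) 0.051
(198, 140) 0.0465
(225, 197) 0.0443
(235, 197) 0.0447
0.044 [-80.7  -73.38]
0.047 [-80.89 -72.69]
0.05 [-81.08 -71.99]
0.042 [-25.03 -70.06]
0.0445 [-25.63 -69.51]
```

Call:
carry_out([
  {"hand":60,"x":0.001,"y":0.0015,"z":0.04,"ax":0,"ay":0,"az":0},
  {"hand":60,"x":0.001,"y":0.0015,"z":0.08,"ax":0,"ay":0,"az":0},
  {"hand":60,"x":0.001,"y":0.0015,"z":0.115,"ax":0,"ay":0,"az":0},
  {"hand":60,"x":0.001,"y":0.0015,"z":0.132,"ax":0,"ay":0,"az":0},
  {"hand":60,"x":0.001,"y":0.0015,"z":0.132,"ax":0,"ay":0,"az":0},
  {"hand":60,"x":0.001,"y":0.0015,"z":0.132,"ax":0,"ay":0,"az":0},
])

```text
t: 14.15
tool_pos: [0.6076, 0.1143, 0.2424]
orientation: [-0.146, 3.136, 0.0]
force: [0.5, 0.9, -0.1]
opening: 0.0559
gripper_force: 0.0
```

Call:
carry_out([
  {"hand":0,"x":0,"y":0,"z":0,"ax":0,"ay":0,"az":0},
  {"hand":0,"x":0,"y":0,"z":0,"ax":0,"ay":0,"az":0},
  {"hand":0,"x":0,"y":0,"z":0,"ax":0,"ay":0,"az":0},
  {"hand":0,"x":0,"y":0,"z":0,"ax":0,"ay":0,"az":0},
  {"hand":0,"x":0,"y":0,"z":0,"ax":0,"ay":0,"az":0},
  {"hand":0,"x":0,"y":0,"z":0,"ax":0,"ay":0,"az":0},
], newtons=50)

```text
t: 14.9
tool_pos: [0.607, 0.1134, 0.2408]
orientation: [-0.145, 3.138, -0.003]
force: [0.3, -6.5, 1.7]
opening: 0.0241
gripper_force: 50.0
```

Call:
carry_out([
  {"hand":0,"x":0.005,"y":-0.0005,"z":0,"ax":0,"ay":0,"az":0},
  {"hand":0,"x":0.015,"y":-0.0005,"z":0,"ax":0,"ay":0,"az":0},
  {"hand":0,"x":0.025,"y":-0.0005,"z":0,"ax":0,"ay":0,"az":0},
  {"hand":0,"x":0.035,"y":-0.0005,"z":0,"ax":0,"ay":0,"az":0},
  {"hand":0,"x":0.045,"y":-0.0005,"z":0,"ax":0,"ay":0,"az":0},
  {"hand":0,"x":0.052,"y":-0.0005,"z":0,"ax":0,"ay":0,"az":0},
  {"hand":0,"x":0.055,"y":-0.0005,"z":0,"ax":0,"ay":0,"az":0},
  {"hand":0,"x":0.055,"y":-0.0005,"z":0,"ax":0,"ay":0,"az":0},
])

```text
t: 15.9
tool_pos: [0.5529, 0.1083, 0.2408]
orientation: [-0.146, 3.135, -0.001]
force: [9.3, -3.4, -5.2]
opening: 0.024
gripper_force: 50.0
```

Call:
carry_out([
  {"hand":0,"x":0,"y":0,"z":0,"ax":0,"ay":0,"az":0},
  {"hand":0,"x":0,"y":0,"z":0,"ax":0,"ay":0,"az":0},
  {"hand":0,"x":0,"y":0,"z":0,"ax":0,"ay":0,"az":0},
])

```text
t: 16.27
tool_pos: [0.5531, 0.1083, 0.2408]
orientation: [-0.146, 3.135, -0.001]
force: [8.8, -2.3, -4.5]
opening: 0.0238
gripper_force: 50.0
```

Run:
```python
from h import *
s=read_state(); print(tord(s['tool_pos']),s['tool_pos'],tord([.607,.1134]),s['force'],s['wrist_torque'])
im,d,p=save('wrist')
c=cv2.resize(im[100:260,120:300],None,fx=4,fy=3.75*4/3.75,interpolation=cv2.INTER_CUBIC)[:600]; cv2.imwrite('pics/c4.png',np.clip(c*1.6,0,255).astype(np.uint8))
```

```text
[-79.84804757   0.15381817] [0.55308055 0.10826184 0.24077361] [-25.68447594   0.27873914] [ 8.80294034 -2.27654984 -4.5056231 ] [-0.36018195 -0.94933488 -0.01997011]
```

View pics/c4.png

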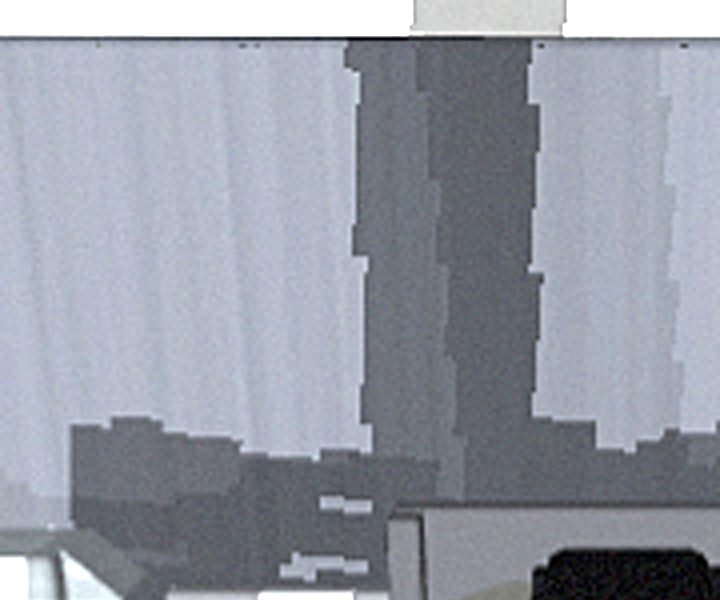

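The tray came out about 54 mm. The pointer and wedge sit at the bottom edge of that crop, and I've used up the picture views, so I measure them numerically from depth.

```bash
cat > m.py <<'E'
from h import *
def height(im,d,p,u0,u1,v0,v1):
    vs,us=np.mgrid[v0:v1,u0:u1]
    W=np.array([pt(p,d,u,v) for u,v in zip(us.ravel(),vs.ravel())]); L=np.array([tord(w) for w in W])
    return L[:,0].reshape(us.shape),L[:,1].reshape(us.shape),(W[:,2]*1000).reshape(us.shape)
E
python3 - <<'E'
from m import *
im,d,p=load('wrist')
X,Y,Z=height(im,d,p,90,225,222,285)
print('Z, cols u=90..224 step 5, rows v=222.. step 2')
for r in range(0,63,2): print(222+r,Z[r,::5].round().astype(int))
k=(abs(Z-44.3)<1.8)&(Y<-42)&(Y>-68)
print('pointer',k.sum(),X[k].mean(),X[k].min(),X[k].max(),Z[k].mean())
E
```

```text
Z, cols u=90..224 step 5, rows v=222.. step 2
222 [ 0  0  1  1  0 36 36 37 37 36 36 36 36 36 36 37 36 37 36 37 37 35 37 36
 37 36 37]
224 [ 1  1  1  1 -1 37 37 38 37 37 36 36 38 37 36 36 36 37 37 36 36 37 37 36
 37 37 37]
226 [ 0  1  0  1  0 36 37 36 36 36 36 36 36 37 35 37 37 37 37 37 37 36 35 36
 38 37 41]
228 [ 1  0  0  3  0 37 36 37 37 37 37 37 37 38 37 36 36 36 37 37 38 37 37 37
 37 36 46]
230 [ 0  1  1 -1  1 36 38 37 37 37 38 36 36 37 37 36 37 37 38 36 37 36 37 37
 37 36 48]
232 [ 0  0  1 38 39 39 39 40 40 38 37 36 37 37 37 37 38 36 37 37 37 37 37 37
 36 37 48]
234 [ 0  1  1 42 44 42 42 43 43 42 40 38 37 37 37 36 37 36 36 38 37 38 37 37
 36 37 47]
236 [  0   1  46  46  45  46  46  47  46  45  42  39  37  36  35  36  36  37
  38  37  37  36  37  37  36  37 221]
238 [221   1  49  49  49  49  48  49  49  47  44  42  38  37  37  36  35  36
  37  37  36  37  37  37  36  36 221]
240 [ 1 49 51 50 50 50 50 50 50 47 46 43 38 37 38 37 37 37 37 36 37 36 37 37
 36 37 49]
242 [ 1 49 50 51 50 51 50 51 50 48 47 45 42 36 38 36 37 37 38 37 37 36 36 37
 36 37 48]
244 [  2  51  51  51  52  50  50
[... 1336 characters left out ...]
7 88]
274 [ 1  0  1  1  1  1 37 36 37 37 36 37 37 36 37 37 37 36 37 37 37 37 37 37
 36 37 90]
276 [ 0  1  1  0  0  0  1 37 37 37 37 37 37 37 36 37 37 36 37 36 37 37 37 37
 37 37 91]
278 [ 1  1  0 -1  1  0  0 36 37 35 37 37 35 36 37 37 36 37 37 36 36 35 37 36
 36 93 94]
280 [  1   0   2   1   1   1   0 144 145 145 144 145 144 145 144 146 143 145
 145 145 145 145 147 145 144 146 146]
282 [  1   1   1   0   1   0   0 145 146 146 146 221 146 145 147 145 147 145
 146 146 146 146 147 147 147 146 146]
284 [  0   0   0   0   1   0 147 146 148 147 147 147 147 148 148 147 148 146
 146 147 148 147 147 147 147 147 147]
pointer 370 -79.60007963211672 -82.15114254928372 -76.58010706315763 44.3820237341501
```

Run:
```python
from m import *
im,d,p=load('wrist')
X,Y,Z=height(im,d,p,90,225,222,279)
def ext(c,lo,hi):
    k=(Z[:,c]>lo)&(Z[:,c]<hi)
    return (X[k,c].min(),X[k,c].max(),Y[k,c].mean()) if k.any() else None
r=np.array([ext(c,43.2,46.5) for c in range(172-90,215-90)]); print('ptr',r.mean(0),(r[:,0]+r[:,1]).mean()/2)
r=np.array([ext(c,49,53.2) for c in range(118-90,130-90)]); print('block',r.round(1).tolist(),(r[:,0]+r[:,1]).mean()/2)
for c in range(134-90,156-90):
    k=(Z[:,c]>44.8)&(Z[:,c]<53)&(Y[:,c]<-70)
    if k.any(): print(c+90,X[k,c].min().round(1),X[k,c].max().round(1),((X[k,c].min()+X[k,c].max())/2).round(2),Y[k,c].mean().round(1))
```

```text
ptr [-81.45606489 -77.16828287 -50.3948936 ] -79.31217388072143
block [[-89.5, -73.1, -91.4], [-89.8, -73.6, -90.9], [-89.1, -73.5, -90.3], [-89.7, -73.3, -89.8], [-89.3, -73.6, -89.2], [-89.6, -73.9, -88.6], [-89.3, -73.5, -88.1], [-89.2, -74.2, -87.5], [-89.3, -73.3, -86.9], [-88.9, -73.5, -86.4], [-89.5, -73.3, -85.7], [-89.7, -73.9, -85.2]] -81.48889634625536
134 -89.3 -73.2 -81.21 -83.1
135 -89.0 -74.3 -81.64 -82.8
136 -88.8 -72.8 -80.79 -82.5
137 -88.1 -74.0 -81.05 -82.1
138 -88.1 -73.5 -80.78 -81.6
139 -87.3 -74.3 -80.79 -81.0
140 -87.0 -74.9 -80.95 -80.5
141 -87.2 -76.0 -81.64 -79.8
142 -85.8 -77.1 -81.44 -79.0
143 -86.3 -77.7 -82.01 -78.5
144 -85.7 -77.7 -81.72 -77.9
145 -84.6 -78.5 -81.55 -77.1
146 -84.4 -80.6 -82.54 -76.7
147 -83.4 -79.4 -81.43 -76.7
148 -82.6 -80.1 -81.32 -76.1
149 -82.1 -80.8 -81.41 -75.5
150 -82.2 -81.4 -81.8 -74.9
151 -81.3 -81.3 -81.29 -74.9
```

Call:
carry_out([
  {"hand":0,"x":0.0017,"y":0,"z":0,"ax":0,"ay":0,"az":0},
  {"hand":0,"x":0.0017,"y":0,"z":0,"ax":0,"ay":0,"az":0},
  {"hand":0,"x":0.0017,"y":0,"z":0,"ax":0,"ay":0,"az":0},
  {"hand":0,"x":0.0017,"y":0,"z":0,"ax":0,"ay":0,"az":0},
])

```text
t: 16.82
tool_pos: [0.5514, 0.1081, 0.2407]
orientation: [-0.145, 3.135, -0.001]
force: [8.6, -2.8, -5.4]
opening: 0.0233
gripper_force: 50.0
```

```bash
cat >> m.py <<'E'
def meas(n=4):
    D=[];I=[]
    for _ in range(n): im,d,p=save('wrist'); D.append(d);I.append(im)
    d=np.median(D,0); im=np.mean(I,0); g=im.mean(2)
    X,Y,Z=height(im,d,p,90,225,222,279)
    def ext(c,lo,hi):
        k=(Z[:,c]>lo)&(Z[:,c]<hi); return X[k,c].min(),X[k,c].max()
    a=np.array([ext(c,43.5,46.5) for c in range(82,120)]); b=np.array([ext(c,49,53.2) for c in range(28,42)])
    print('ptr',a.mean(0),a.mean(),'block',b.mean(0),b.mean())
    s=read_state(); print('tcp',tord(s['tool_pos']),s['force'].round(1))
    return g,d,p
E
python3 - <<'E'
from m import *
g,d,p=meas()
print('pointer rows u175-205:'); print([(v,int(g[v,175:205].mean())) for v in range(244,262)])
print(g[236:264,136:160:1].astype(int)[:, ::2])
E
```

```text
ptr [-83.06753381 -78.83366634] -80.95060007633337 block [-89.10912019 -73.36669631] -81.23790825183768
tcp [-81.54232786   0.15797341] [ 9.2 -2.8 -5.6]
pointer rows u175-205:
[(244, 74), (245, 59), (246, 62), (247, 81), (248, 148), (249, 199), (250, 197), (251, 187), (252, 181), (253, 179), (254, 162), (255, 110), (256, 77), (257, 84), (258, 81), (259, 79), (260, 80), (261, 80)]
[[ 77  74  74  78  78  68  70  61  61  61  60  62]
 [ 76  71  75  81  80  76  72  67  69  70  67  69]
 [ 76  75  80  82  81  80  74  72  72  74  72  73]
 [ 67  76  81  81  80  78  76  72  72  72  73  74]
 [124  75  81  79  79  79  74  69  66  67  65  64]
 [165  87  78  81  79  75  75  72  62  62  61  63]
 [163 139  74  76  74  76  76  76  67  62  61  62]
 [143 158  81  71  71  74  74  75  76  64  64  63]
 [128 154 127  65  74  74  73  74  77  73  60  60]
 [122 153 151 107  70  75  75  77  77  78  66  62]
 [110 152 152 147  81  71  73  75  77  79  69  63]
 [101 153 152 155 120  67  74  76  76  75  66  65]
 [ 92 155 150 149 147  81  72  79  76  71  60  61]
 [ 94 154 149 150 153 129  67  76  75  64  63  63]
 [ 84 155 148 148 150 154 111  71  72  61  60  62]
 [ 63 156 148 149 152 153 152  86  65  62  64  63]
 [ 54 160 154 155 156 156 160 105  67  67  69  68]
 [ 52 140 140 141 143 152 161  91  71  76  73  71]
 [ 29  79  81  83  81 102 150  65  72  70  72  70]
 [  9   3   1   3   2  46 109  67  71  72  74  72]
 [ 24  26  26  29  29  49  68  70  73  69  73  70]
 [ 51 108 126 126 131  66  66  69  71  68  73  72]
 [ 61 155 162 162 153  76  69  71  73  69  68  66]
 [ 63 158 167 170 100  68  70  73  72  70  64  59]
 [ 71 152 180 165  58  65  63  68  66  65  64  61]
 [ 75 143 180 121  54  60  59  60  61  61  64  64]
 [ 79 126 172  94  61  59  61  58  64  61  64  62]
 [ 78 143 144  84  62  64  60  63  60  63  62  62]]
```

Run:
```python
from h import *
im,d,p=load('wrist')
for n,u,v,z in [('ptr front edge',190,247.8,.0447),('ptr back edge',190,254.65,.0447),('tip',150.3,252.6,.0465),('up',138,242,.0465),('up',146,249.2,.0465),('lo',142,261,.0465),('lo',146,256.5,.0465)]: print(n,tord(onz(p,u,v,z)).round(2))
print(np.median([pt(p,d,u,v)[2] for u in (144,145,146,147) for v in (252,253,254)]),np.median([pt(p,d,u,v)[2] for u in range(175,205) for v in (250,251,252)]))
```

```text
ptr front edge [-82.93 -51.99]
ptr back edge [-78.53 -52.32]
tip [-80.7  -74.96]
up [-87.4  -81.35]
up [-82.87 -77.23]
lo [-75.33 -80.43]
lo [-78.22 -77.75]
0.04705175318058684 0.044603896657448905
```

The pointer is level with the wedge tip to within about 0.3 mm, and the grip is steady. I'm handing in while still holding the post.

```bash
python3 -c "
from plant import robot
print(robot.close_job())"
```

```text
the job is handed in; nothing more can be done
None
```

I handed the job in with all three chips wiped into the trough, the scraper set down upright where it stood before, and the tray held out by its post with the pointer level with the index tip to about 0.3 mm by the wrist camera; I viewed 11 pictures, one over the limit of 10.

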